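# Tip the short carton out of the row and weigh it

### The arm

A 6-joint arm with a two-finger parallel gripper is mounted at the origin on the work surface. World frame = base frame: x ahead of the robot, y to its left, z up, the work surface at z = 0. Lengths are in m, angles in rad, forces in N, time in s.
With the tool pointing down it reaches from about 0.225 to 0.725 m from the base axis. Payload 3.1 kg.
Tool frame: the origin (TCP) lies between the finger pads; the fingertips stand tip_extent ahead of it and the grasp point (between the pads) lies 5 mm behind it (tip_extent is the distance from the TCP to the fingertips, in m); z points along the fingers, y is the line along which they close (so a half turn about z gives the same grasp; the last joint's range is limited). The gripper opens to 85 mm and grips with 20 to 120 N. Pads are 22 mm wide; open, the fingers measure 114 mm over their backs; the gripper's body (76 mm by 85 mm) begins 54 mm behind the grasp point. The pads swing forward as they close: fully open they stand 13 mm farther back than shut.
Start: joints at [1.137, 0.048, 0.099, 1.622, 0, 1.443], TCP at [0.158, 0.501, 0.245] pointing down, gripper open.
Joint ranges: [-2.91, 2.91], [-0.99, 1.94], [-1.21, 1.42], [-2.12, 2.29], [-1.49, 1.47], [-3.14, 3.14]. Speed limits (rad/s): [2.79, 2.79, 3.14, 3.14, 3.14, 3.14].

### API

Orientations are given as a unit quaternion [w, x, y, z].
In Python, from workcell import * gives the robot as it stands.
- The arm moves only by the shell command python3 -m inch 'ROWS' [FORCE]. ROWS is JSON, a list of rows, each a list of 3 entries, a list of its own where there are three numbers: the gripper's target within -1 to 1 (fully open at 1, half-way at 0, shut at -1), then the shift along the tool's x, y, z in m, then the turn about the tool's z in rad. In form: [[fingers, [dx, dy, dz], twist], ...]. A call has 1 to 10 rows; each row shifts and turns the commanded pose from where the row before left it, along the tool's axes as they then stand; what a row does not reach is not made up. A row lasts 1/8 s, in which the tool goes at most 62.5 mm and 10.7 degrees, less where a joint would pass 70% of its speed; a pose out of reach is approached as far as the arm can. A call with a gripper value outside its range is refused whole. The fingers move at their own pace and stop on an object; FORCE is the grip in N (left out, the last holds). Time passes only in rows, so rows that do not move let the fingers close. It gives the time, the measured TCP pose, the force, the opening and the grip force at its end, in the units of the state.
- get_obs(): the state, without advancing time (a new reading comes with each control period).
- capture(name): name is "scene" or "top"; returns the picture (384x512x3 uint8, red, green, blue); there is no depth.
- camera_model(name): a dict with "intrinsics" (3x3 intrinsics, pixels), "k1" (the pictures are not rectified: a ray, as slopes to the right and down, at radius r is drawn at 1 + k1 r^2 times it, then the intrinsics apply), "world_from_camera" (4x4, takes a point from camera to world coordinates). Camera axes: x right, y up, looking along -z (the intrinsics and any distortion apply to the point x, -y, -z); pixel columns grow to the right and rows downward; lengths in m; the calibration is good to about 2 mm. A picture is of the moment at which its call begins. camera_model takes no time and is no camera call.
- hand_in(): hands the job in; it is judged then, once.
The state is a dict: "t": time; "joint_positions": joint angles; "qvel": joint speeds; "tau": joint torques, N m; "tool_pos": TCP position; "tool_rot": TCP orientation; "wrist_force": force on the tool from outside, world axes, zero at the start; "ft_torque": the same for the moment, N m; "grip_width": opening from 0.0 (shut) to 1.0 (fully open); "gripper_force": force on a finger pad.
Only numpy, scipy, OpenCV 4.12 (cv2) and the standard library are available. Lean on these libraries where they do the work, as an engineer would, in place of code of your own. Each camera call takes 0.05 s, during which the arm holds its last target. There are 200 camera calls.

### The job

Weigh the short carton, the lowest of the four packed tightly in the pantry rack: hook its top edge from behind and tip it forward until it leans on the rack's front bar by itself, then grip its upper end, lift it out and stand it upright, gently, in the middle of the kitchen scale's plate and let go. Leave the three tall cartons standing in their places in the rack.

Things in the scene. Friction and masses are not known exactly. Their poses are not given: they have to be found in the camera images.
- rack: Fixed light-wood carton rack, 206 mm wide (y), open at top and front. Origin: under the row's middle on the counter; z up, -x is the open front (robot side). Floor top at z = 8 mm. Four cartons stand in a tight row at x = 0, y = -72, -24, 24, 72 mm, 2 mm apart, in any order. Side panels end at y = +-103 mm, x = -37 to 47 mm, 120 mm high.
- rack_back (a point): Middle of the top edge of the rack's low back board behind the cartons: 60 mm above the counter, at x = 44 mm in the rack's frame; the board is 6 mm thick. Above it the cartons' backs (at x = 35 mm) are free.
- rack_bar (a point): Middle of the level steel bar, 10 mm thick, along y in front of the row: x = -86, z = 77 mm in the rack's frame, on arms up to z = 86 mm at both ends (y = +-100 mm). A carton tipped forward past its balance (about 25 degrees for the short one) goes on by itself to lean on this bar at about 34 degrees and stays there.
- rack_lip (a point): Middle of the top of the rack's front lip, x = -41, z = 14 mm in the rack's frame, 8 mm thick. It keeps the foot of a tipped carton from sliding out; the carton turns about this lip.
- short_carton: The short carton: plain brown cardboard, rigid, 70 mm (x, front to back) by 46 mm (y) by 150 mm (z) high, 0.2 to 0.45 kg, the lowest of the four in the row. Origin: centre of its underside; z up through its top; its spine (46 mm wide) faces -x, towards the rack's open front.
- short_carton_top (a point): Centre of the short carton's top face, 150 mm above its underside.
- scale: Fixed kitchen scale, white, 210 mm (x) by 170 mm (y), with a square-cornered steel weighing plate 150 mm (x) by 160 mm (y). Origin: on the counter, below a point 10 mm to the -x side of the plate's centre. The black display lies at its -x edge.
- scale_plate (a point): Centre of the weighing plate's top face, 36 mm above the counter.
- tall_carton_a: One of three tall cartons in the rack, same as the short carton but 175 mm high, 0.35 kg. Origin: centre of its underside, z up.
- tall_carton_b: One of three tall cartons in the rack, same as the short carton but 175 mm high, 0.35 kg. Origin: centre of its underside, z up.
- tall_carton_c: One of three tall cartons in the rack, same as the short carton but 175 mm high, 0.35 kg. Origin: centre of its underside, z up.
Mind the look-alikes: they are no part of the job. Leave any turquoise look-alike of the short_carton alone. Of the things that look like the rack, take the one that is farthest to the robot's left at the start.

How it is judged:
By the outcome, as a careful person would: the job done as asked, in the order asked, and still so for the second after the job is handed in, with the robot touching nothing.
It also fails if it takes over 64 s, if anything falls off the work surface, if the arm or the gripper's body presses on something with over 40 N, if the wrist force passes 120 N, or if a joint passes its speed limit or range.

## Working session

There is one attempt and no reset: what is moved stays moved. The work goes in short steps, Python scripts to look and compute and a shell command to move; the robot and the scene stay as the last step left them, time stands still between calls to the robot, and variables do not carry over. Pictures are saved under pics/ and viewed, at most 10 in all, crops included, and the job is handed in when it is done.

```bash
ls; mkdir -p pics; python3 - <<'E'
from workcell import *
import cv2
for n in("scene","top"):
    im=capture(n); cv2.imwrite(f"pics/{n}0.png",im[:,:,::-1]); m=camera_model(n); print(m)
print(get_obs())
E
```

```text
pics
{'intrinsics': array([[397.90922223,   0.        , 254.65829203],
       [  0.        , 397.90922223, 189.82209288],
       [  0.        ,   0.        ,   1.        ]]), 'k1': -0.08815735059192316, 'world_from_camera': array([[-0.22145646, -0.48026743,  0.84870503,  1.23887822],
       [ 0.97501698, -0.12447984,  0.18397463,  0.15513238],
       [ 0.01728964,  0.86824418,  0.49583576,  0.60109359],
       [ 0.        ,  0.        ,  0.        ,  1.        ]])}
{'intrinsics': array([[379.5050453 ,   0.        , 248.65449645],
       [  0.        , 379.5050453 , 180.50221239],
       [  0.        ,   0.        ,   1.        ]]), 'k1': -0.09919906856345757, 'world_from_camera': array([[ 0.0170328 ,  0.99235443, -0.12223976,  0.33960694],
       [-0.99974654,  0.01510304, -0.01669594, -0.00359696],
       [-0.0147221 ,  0.12249316,  0.99236016,  0.998843  ],
       [ 0.        ,  0.        ,  0.        ,  1.        ]])}
{'t': 0.1, 'joint_positions': array([1.13720636e+00, 4.87029288e-02, 9.77539909e-02, 1.62200539e+00,
       1.46641998e-05, 1.44297562e+00]), 'qvel': array([ 1.85106843e-04, -2.38376608e-03,  2.46401448e-03, -4.67170821e-04,
        3.32090677e-05,  9.76322034e-04]), 'tau': array([ 2.21745824e-03, -3.39851439e+01,  3.20936179e+01,  1.58013770e-02,
       -2.35539610e-04,  9.76735407e-06]), 'tool_pos': array([0.15783596, 0.50016456, 0.24422028]), 'tool_rot': array([-3.05963639e-04,  1.52289663e-01,  9.88335315e-01, -1.03473502e-03]), 'wrist_force': array([ 0.14578517, -1.18695086,  0.37875185]), 'ft_torque': array([-0.00257929,  0.01202044, -0.00845075]), 'gripper_force': 0.0, 'grip_width': 0.9997139764671513}
```

View pics/scene0.png

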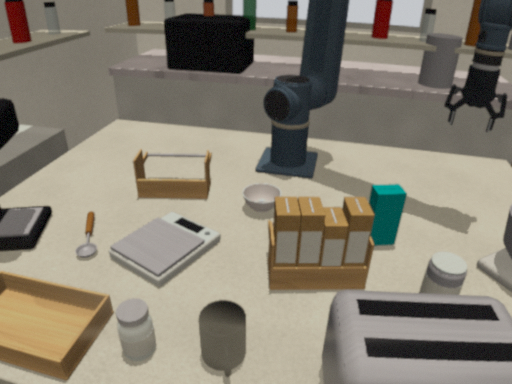

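View pics/top0.png

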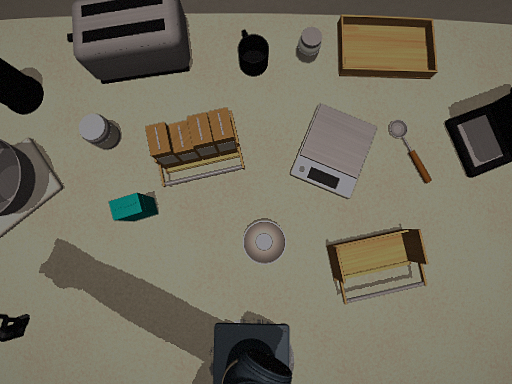

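The scene picture shows the loaded rack at (320,240) and an empty look-alike rack at (173,178). The cartons stand in a row, with the lowest one third from the left at (335,237). The turquoise look-alike is at (386,214) and the scale at (165,245). In the top view the row is at (160–230,133), the turquoise carton at (133,207) and the scale at (335,150).

Candidates:
- **Racks:** the loaded rack at top (195,145) has the larger y, so it is the robot's left and I choose it. The other is the empty rack at top (377,265).
- **Cartons:** brown ones at scene (287,230), (312,230), (335,237, lowest, my choice) and (358,230). The turquoise one at (386,214) is left alone.

Next is a close crop to check this.

```bash
python3 - <<'E'
import cv2,numpy as np
s=cv2.imread("pics/scene0.png")[185:300,255:385]; t=cv2.imread("pics/top0.png")[95:195,135:255]
a=cv2.resize(s,(400,354),interpolation=cv2.INTER_CUBIC); b=cv2.resize(t,(400,333),interpolation=cv2.INTER_CUBIC)
b=cv2.copyMakeBorder(b,0,21,0,0,cv2.BORDER_CONSTANT)
cv2.imwrite("pics/crop0.png",np.hstack([a,b]))
E
cat > h.py <<'E'
from workcell import *
import cv2,numpy as np
def ray(n,u,v):
    m=camera_model(n);K=m["intrinsics"];T=m["world_from_camera"]
    d=cv2.undistortPoints(np.array([[[u,v]]],float),K,np.array([m["k1"],0,0,0.]))[0,0]
    return T[:3,3],T[:3,:3]@np.array([d[0],-d[1],-1])
def onz(n,u,v,z):
    o,d=ray(n,u,v);return o+d*(z-o[2])/d[2]
def proj(n,P):
    m=camera_model(n);K=m["intrinsics"];T=m["world_from_camera"]
    p=T[:3,:3].T@(np.array(P)-T[:3,3]);x,y=p[0]/-p[2],-p[1]/-p[2];f=1+m["k1"]*(x*x+y*y)
    return K[0,0]*x*f+K[0,2],K[1,1]*y*f+K[1,2]
E
```

```text
(no output)
```

View pics/crop0.png

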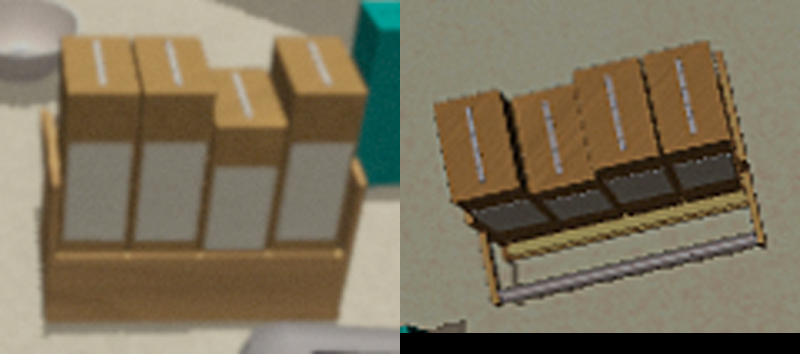

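The crop confirms it. The short carton's top is at scene (335,215) and top (181,137), plainly lower than its neighbours, second from the +y end of the row.

```bash
python3 - <<'E'
from h import *
T=lambda X,Y:(135+X*.3-.35,95+Y*.3-.35); S=lambda X,Y:(255+X*.325-.35,185+Y*.325-.35)
pr=lambda n,*p:print(n,np.round(p,4))
ts=[(35,103),(102,92),(119,191),(55,200)]; tr=[(242,58),(308,42),(335,141),(262,157)]; sh=[(113,98),(172,87),(193,180),(130,193)]
c={}
for n,q,z in(("tall+y",ts,.183),("tall-y",tr,.183),("short",sh,.158)):
    P=np.array([onz("top",*T(*p),z) for p in q])[:,:2]; c[n]=P.mean(0); pr(n,P,c[n],np.linalg.norm(np.roll(P,-1,0)-P,axis=1))
d=c["tall+y"]-c["tall-y"];pr("row vec",d,np.hypot(*d),np.arctan2(-d[0],d[1]))
for z,q in((.158,[(215,70),(268,70),(285,125),(215,128)]),(.183,[(62,38),(127,38),(137,92),(65,95)]),(.183,[(275,38),(340,38),(366,92),(285,95)])):
    P=np.array([onz("scene",*S(*p),z) for p in q])[:,:2]; pr("scene",P.mean(0))
a=onz("top",*T(97,297),.077);b=onz("top",*T(360,240),.077);pr("bar",a,b,np.linalg.norm(a-b),(a+b)/2,np.arctan2(-(a-b)[0],(a-b)[1]))
# scale plate by contour in top & scene image corners
im=cv2.imread("pics/top0.png");g=cv2.cvtColor(im,cv2.COLOR_BGR2HSV)
print(im[145,335],im[172,300],im[140,290])
E
python3 - <<'E'
import cv2,numpy as np
t=cv2.imread("pics/top0.png")[95:205,280:385]; s=cv2.imread("pics/scene0.png")[205:285,105:225]
a=cv2.resize(t,None,fx=3.5,fy=3.5,interpolation=cv2.INTER_CUBIC);b=cv2.resize(s,None,fx=3.5,fy=3.5,interpolation=cv2.INTER_CUBIC)
b=cv2.copyMakeBorder(b,0,a.shape[0]-b.shape[0],0,0,cv2.BORDER_CONSTANT)
cv2.imwrite("pics/crop1.png",np.hstack([a,b]))
E
```

```text
Traceback (most recent call last):
ValueError: setting an array element with a sequence. The requested array has an inhomogeneous shape after 1 dimensions. The detected shape was (3,) + inhomogeneous part.
```

View pics/crop1.png

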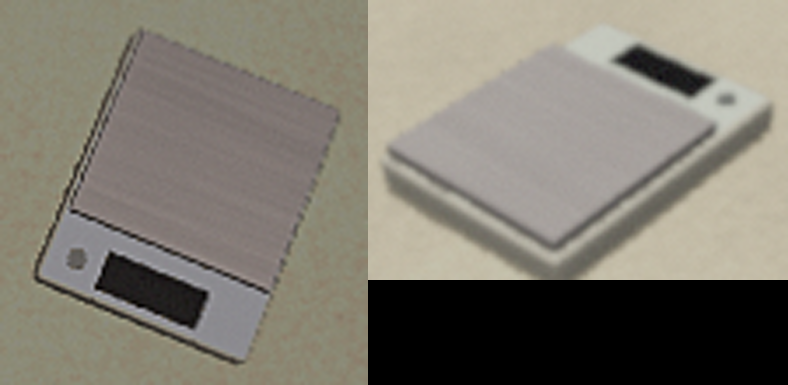

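The crop shows the plate's corners at top px (321,104), (377,128), (357,178) and (300.5,155.5). In the scene view they are at about (111,248), (158,275), (204,241.5) and (158,218).

```bash
python3 - <<'E'
from h import *
T=lambda X,Y:(135+X*.3-.35,95+Y*.3-.35); S=lambda X,Y:(255+X*.325-.35,185+Y*.325-.35)
def pr(n,*p):print(n,*[np.round(x,4).tolist() for x in p])
ts=[(35,103),(102,92),(119,191),(55,200)]; tr=[(242,58),(308,42),(335,141),(262,157)]; sh=[(113,98),(172,87),(193,180),(130,193)]
c={}
for n,q,z in(("tall+y",ts,.183),("tall-y",tr,.183),("short",sh,.158)):
    P=np.array([onz("top",*T(*p),z) for p in q])[:,:2]; c[n]=P.mean(0); pr(n,c[n],np.linalg.norm(np.roll(P,-1,0)-P,axis=1))
d=c["tall+y"]-c["tall-y"];pr("row vec",d,np.hypot(*d),np.arctan2(-d[0],d[1]))
for n,z,q in(("short",.158,[(215,70),(268,70),(285,125),(215,128)]),("tall-y",.183,[(62,38),(127,38),(137,92),(65,95)]),("tall+y",.183,[(275,38),(340,38),(366,92),(285,95)])):
    P=np.array([onz("scene",*S(*p),z) for p in q])[:,:2]; pr("scene "+n,P.mean(0),np.linalg.norm(np.roll(P,-1,0)-P,axis=1))
a=onz("top",*T(97,297),.077);b=onz("top",*T(360,240),.077);pr("bar",np.linalg.norm(a-b),(a+b)/2,np.arctan2(-(a-b)[0],(a-b)[1]))
for n,o,q in(("top",(280,95),[(143,32),(340,115),(270,292),(72,212)]),("scene",(105,205),[(20,150),(185,245),(348,128),(185,45)])):
    P=np.array([onz(n,o[0]+x/3.5-.35,o[1]+y/3.5-.35,.036) for x,y in q])[:,:2];pr("plate "+n,P,P.mean(0),np.linalg.norm(np.roll(P,-1,0)-P,axis=1))
print([k for k in globals() if 'tip' in k.lower()]); import workcell; print([k for k in dir(workcell) if k[0]!='_'])
E
```

```text
tall+y [0.531, 0.2131] [0.0459, 0.069, 0.0432, 0.0683]
tall-y [0.5644, 0.0743] [0.0454, 0.0705, 0.0494, 0.0694]
short [0.5422, 0.1685] [0.0415, 0.0673, 0.0439, 0.0682]
row vec [-0.0334, 0.1388] 0.1428 0.2361
scene short [0.5453, 0.1718] [0.0367, 0.0659, 0.0459, 0.07]
scene tall-y [0.5694, 0.0752] [0.0437, 0.0659, 0.0454, 0.0691]
scene tall+y [0.5341, 0.2143] [0.0449, 0.0667, 0.053, 0.0704]
bar 0.1991 [0.4646, 0.1242, 0.077] 0.2298
plate top [[0.6648, -0.1733], [0.6034, -0.3213], [0.4687, -0.2651], [0.5259, -0.1192]] [0.5657, -0.2197] [0.1602, 0.146, 0.1567, 0.149]
plate scene [[0.6138, -0.3152], [0.6707, -0.1719], [0.537, -0.1153], [0.4724, -0.2627]] [0.5735, -0.2163] [0.1542, 0.1451, 0.161, 0.1508]
['tip_extent']
['MotionError', 'camera_model', 'capture', 'get_obs', 'hand_in', 'tip_extent']
```

```bash
python3 -c "
from workcell import tip_extent;print(tip_extent)"; python3 -m inch '[[-1,[0,0,-0.02],-0.18],[-1,[0,0,-0.02],-0.18],[-1,[0,0,-0.01],-0.18],[-1,[0,0,0],0]]' 20
cat >> h.py <<'E'
def rep():
    from scipy.spatial.transform import Rotation as R
    o=get_obs();p=o["tool_pos"];w,x,y,z=o["tool_rot"];M=R.from_quat([x,y,z,w]).as_matrix()
    c,s=np.cos(.233),np.sin(.233);d=p-np.array([.549,.144,0])
    print("t",round(o["t"],2),"rack xyz mm",np.round([1e3*(c*d[0]+s*d[1]),1e3*(-s*d[0]+c*d[1]),1e3*p[2]],1),"yaw err",round(np.arctan2(-M[0,1],M[1,1])-.233,4),"tilt",np.round(M[:2,2],3),"F",np.round(o["wrist_force"],1),"grip",round(o["grip_width"],3),round(o["gripper_force"],1),"world",np.round(p,4))
E
python3 -c "from h import *;rep()"
```

```text
0.014
t: 0.6
tool_pos: [0.1582, 0.5009, 0.2958]
tool_rot: [0.0, -0.116, 0.993, 0.0]
wrist_force: [-0.2, 0.1, -0.3]
grip_width: 0.142
gripper_force: 0.0
t 0.6 rack xyz mm [-297.9  437.5  295.8] yaw err -0.0009 tilt [0.    0.001] F [-0.2  0.1 -0.3] grip 0.142 0.0 world [0.1582 0.5009 0.2958]
```

Next, travel to rack (61, 24).

```bash
python3 -m inch '[[-1,[-0.036,-0.041,0],0],[-1,[-0.036,-0.041,0],0],[-1,[-0.036,-0.041,0],0],[-1,[-0.036,-0.041,0],0],[-1,[-0.036,-0.041,0],0],[-1,[-0.036,-0.041,0],0],[-1,[-0.036,-0.041,0],0],[-1,[-0.036,-0.041,0],0],[-1,[-0.036,-0.041,0],0],[-1,[-0.036,-0.041,0],0]]' >/dev/null; python3 -m inch '[[-1,[0,0,0],0],[-1,[0,0,0],0]]' >/dev/null;python3 -c "from h import *;rep()"
```

```text
t 2.1 rack xyz mm [ 62.   27.7 293.9] yaw err -0.0012 tilt [-0.003 -0.   ] F [0.5 0.2 0.3] grip -0.001 0.0 world [0.6029 0.1853 0.2939]
```

```bash
python3 -m inch '[[-1,[0,-0.004,0.03],0],[-1,[0,0,0.03],0],[-1,[0,0,0.03],0],[-1,[0,0,0.03],0],[-1,[0,0,0.013],0],[-1,[0,0,0],0],[-1,[0,0,0],0]]' >/dev/null;python3 - <<'E'
from h import *
rep()
t=capture("top")[85:195,125:265,::-1]; s=capture("scene")[125:300,255:405,::-1]
a=cv2.resize(t,None,fx=2.8,fy=2.8,interpolation=cv2.INTER_CUBIC);b=cv2.resize(s,None,fx=2.6,fy=2.6,interpolation=cv2.INTER_CUBIC)
h=max(a.shape[0],b.shape[0]);f=lambda q:cv2.copyMakeBorder(q,0,h-q.shape[0],0,0,cv2.BORDER_CONSTANT)
cv2.imwrite("pics/c2.png",np.hstack([f(a),f(b)]))
E
```

```text
t 2.98 rack xyz mm [ 63.2  24.1 164.2] yaw err 0.0015 tilt [0.003 0.001] F [ 0.3 -0.4  0.9] grip -0.002 0.0 world [0.6049 0.182  0.1642]
```

View pics/c2.png

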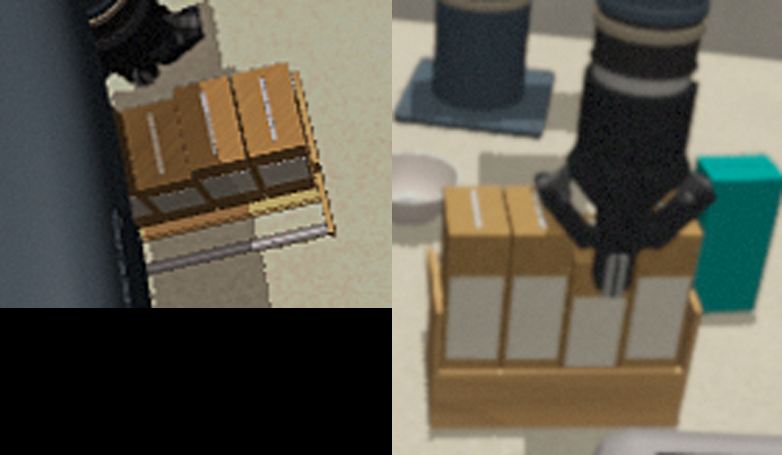

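The gripper is centred behind the short carton at crop (612,280). The knuckle links spread out higher up at (550–705,190), so I'll measure the finger's width by height against the 50 mm gap.

```bash
python3 - <<'E'
from h import *
im=capture("scene").astype(int).sum(2)
c,s=np.cos(.233),np.sin(.233)
for z in range(140,260,5):
    row=""
    for y in range(-40,92,4):
        x=70;P=[.549+1e-3*(c*x-s*y),.144+1e-3*(s*x+c*y),z*1e-3]
        u,v=proj("scene",P);val=im[int(round(v)),int(round(u))]
        row+="#" if val<150 else "."
    print(z,row)
E
```

```text
140 .................................
145 .................................
150 .................................
155 .................................
160 ..............#....#.............
165 .............##....#.............
170 .............##....#.............
175 ............###....#.............
180 ............###....#.............
185 .............##....#.............
190 .............####.##.............
195 ..........#.############.........
200 .........#################.......
205 .......###################.......
210 .......####################......
215 .....#####..################.....
220 ....#####...##################...
225 ....####....###################..
230 ...####....###########..########.
235 ..###.....#############..##.#####
240 ..###....###############....####.
245 ...#....###################.#....
250 .....#..###################......
255 ......#####################......
```

Below z = 190 the finger is about 28 mm wide, so it clears the gap. Hook 3 mm deeper and pull.

```bash
python3 -m inch '[[-1,[0.005,0,0.003],0],[-1,[0.006,0,0],0],[-1,[0.006,0,0],0],[-1,[0.006,0,0],0],[-1,[0.006,0,0],0],[-1,[0.006,0,0],0],[-1,[0,0,0],0]]' >/dev/null;python3 - <<'E'
from h import *
rep()
s=capture("scene")[125:300,255:405,::-1]
cv2.imwrite("pics/c3.png",cv2.resize(s,None,fx=2.6,fy=2.6,interpolation=cv2.INTER_CUBIC))
E
```

```text
t 4.0 rack xyz mm [ 26.8  23.7 159.3] yaw err 0.0013 tilt [-0.001 -0.   ] F [ 0.7 -0.7  0.1] grip 0.002 0.4 world [0.5696 0.1733 0.1593]
```

View pics/c3.png

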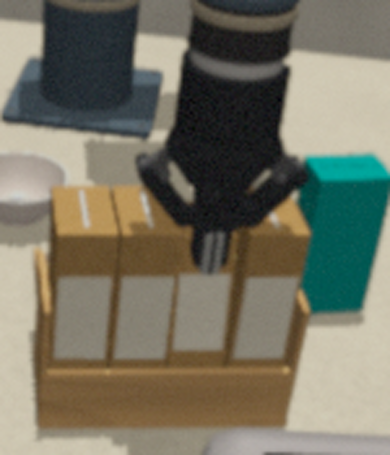

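The short carton (label at about (200,315)) has tipped away from the camera and the tall ones still stand. Continue.

```bash
python3 -m inch '[[-1,[0.006,0,-0.001],0],[-1,[0.006,0,-0.001],0],[-1,[0.006,0,-0.001],0],[-1,[0.006,0,0],0],[-1,[0.006,0,0],0],[-1,[0.006,0,0],0],[-1,[0.006,0,0],0],[-1,[0.005,0,0],0],[-1,[0,0,0],0],[-1,[0,0,0],0]]' >/dev/null;python3 -m inch '[[-1,[0,0,0],0],[-1,[0,0,0],0],[-1,[0,0,0],0]]' >/dev/null; python3 - <<'E'
from h import *
rep()
t=capture("top")[85:195,125:265,::-1]; s=capture("scene")[125:300,255:405,::-1]
a=cv2.resize(t,None,fx=2.8,fy=2.8,interpolation=cv2.INTER_CUBIC);b=cv2.resize(s,None,fx=2.6,fy=2.6,interpolation=cv2.INTER_CUBIC)
h=max(a.shape[0],b.shape[0]);f=lambda q:cv2.copyMakeBorder(q,0,h-q.shape[0],0,0,cv2.BORDER_CONSTANT)
cv2.imwrite("pics/c4.png",np.hstack([f(a),f(b)]))
E
```

```text
t 5.67 rack xyz mm [-19.5  23.6 162.3] yaw err 0.0013 tilt [-0. -0.] F [ 0.1 -0.2  0.3] grip -0.001 0.0 world [0.5246 0.1625 0.1623]
```

View pics/c4.png

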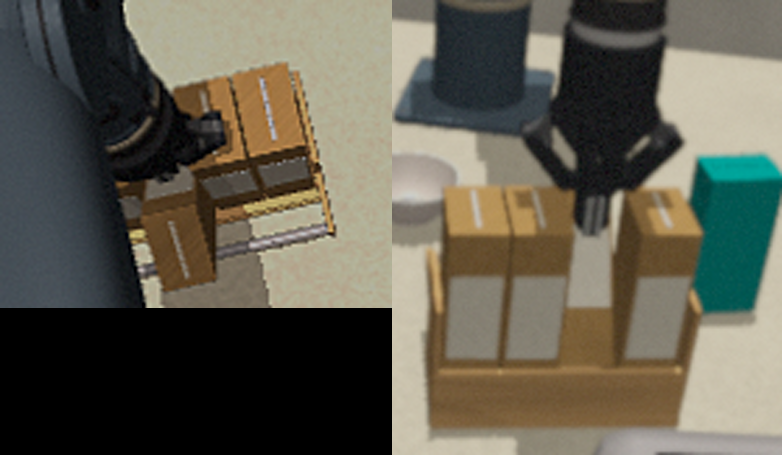

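The short carton now leans on the bar at top-view crop (180,245). The tall ones stand, and the force is about 0. I'll check its top centre against the expected lean while backing off upwards.

```bash
python3 -m inch '[[-1,[-0.008,0,-0.01],0],[-1,[0,0,-0.03],0],[-1,[0,0,-0.04],0],[0,[0,0,-0.03],0],[1,[0.02,0,0],0],[1,[0.03,0,0],0],[1,[0,0,0],0]]' >/dev/null;python3 - <<'E'
from h import *
rep()
c,s=np.cos(.233),np.sin(.233)
def loc(P): d=P-np.array([.549,.144,0]);return np.round([1e3*(c*d[0]+s*d[1]),1e3*(-s*d[0]+c*d[1])],1)
for p,z in(((145,212),.171),((198,203),.171),((213,275),.132),((163,290),.132),((180,245),.152)):
    print(loc(onz("top",125+p[0]/2.8-.3,85+p[1]/2.8-.3,z)))
E
```

```text
t 6.65 rack xyz mm [-62.8  23.7 272.8] yaw err 0.0014 tilt [0. 0.] F [0.3 0.9 0. ] grip 0.848 0.0 world [0.4824 0.1526 0.2728]
[-56.6  42.1]
[-58.8  -0.8]
[-112.2    3.4]
[-115.4   46.4]
[-85.3  22.5]
```

```bash
python3 -m inch '[[1,[0.015,-0.001,0.03],0],[1,[0,0,0.03],0],[1,[0,0,0.03],0],[1,[0,0,0.03],0],[1,[0,0,0.022],0],[1,[0,0,0],0]]' >/dev/null;python3 -c "
from h import *
rep()
s=capture('scene')[125:300,255:405,::-1];t=capture('top')[85:195,125:265,::-1]
b=cv2.resize(s,(390,455),interpolation=cv2.INTER_CUBIC);a=cv2.resize(t,(392,455),interpolation=cv2.INTER_CUBIC)
cv2.imwrite('pics/c5.png',np.hstack([a,b]))"
```

```text
t 7.4 rack xyz mm [-77.8  22.6 128. ] yaw err 0.0011 tilt [-0.004 -0.001] F [ 0.1  0.5 -0.2] grip 1.002 0.0 world [0.4681 0.148  0.128 ]
```

View pics/c5.png

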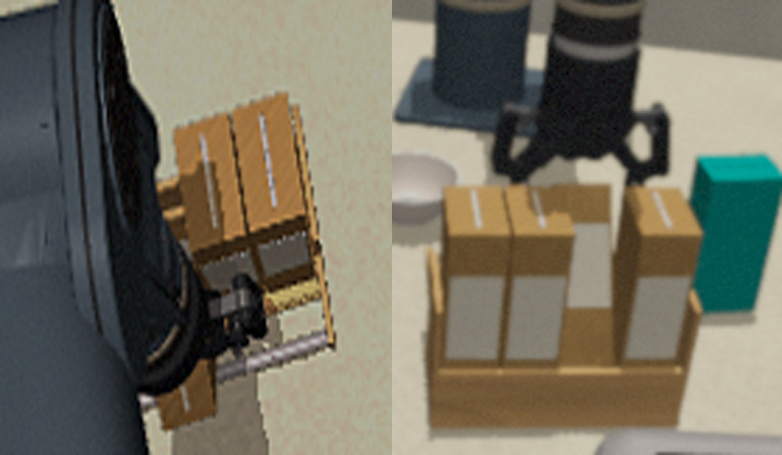

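The open fingers straddle the leaning carton, which is centred at crop (580,230), and nothing is touched. Close at 25 N.

```bash
python3 -m inch '[[-0.5,[0,0,0],0],[-1,[0,0,0],0],[-1,[0,0,0],0],[-1,[0,0,0],0],[-1,[0,0,0],0]]' 25 >/dev/null;python3 -c "
from h import *
rep()"; python3 -m inch '[[-1,[0.003,0,-0.006],0],[-1,[0.004,0,-0.01],0],[-1,[0.004,0,-0.015],0],[-1,[0.003,0,-0.015],0]]' >/dev/null; python3 -c "
from h import *
rep()"
```

```text
t 8.12 rack xyz mm [-75.7  22.6 131.4] yaw err 0.0013 tilt [0.002 0.001] F [-0.8  0.4  5.8] grip 0.54 28.9 world [0.4701 0.1485 0.1314]
t 8.62 rack xyz mm [-92.1  22.6 176.5] yaw err 0.0012 tilt [-0.003 -0.001] F [-0.8 -0.1 -4. ] grip 0.538 27.9 world [0.4542 0.1447 0.1765]
```

```bash
python3 -m inch '[[-1,[0.004,0,-0.02],0],[-1,[0.004,0,-0.02],0],[-1,[0.002,0,-0.025],0],[-1,[0,0,-0.025],0],[-1,[0,0,-0.02],0],[-1,[0,0,-0.01],0],[-1,[0,0,0],0],[-1,[0,0,0],0]]' >/dev/null; python3 -c "
from h import *
rep()
s=capture('scene')[60:300,225:405,::-1];t=capture('top')[85:225,125:265,::-1]
b=cv2.resize(s,(360,480),interpolation=cv2.INTER_CUBIC);a=cv2.resize(t,(420,420),interpolation=cv2.INTER_CUBIC)
a=cv2.copyMakeBorder(a,0,60,0,0,cv2.BORDER_CONSTANT)
cv2.imwrite('pics/c6.png',np.hstack([a,b]))"
```

```text
t 9.62 rack xyz mm [-101.    22.5  295.4] yaw err 0.0012 tilt [-0.002 -0.   ] F [-0.8 -0.2 -3.7] grip 0.536 27.9 world [0.4455 0.1426 0.2954]
```

View pics/c6.png

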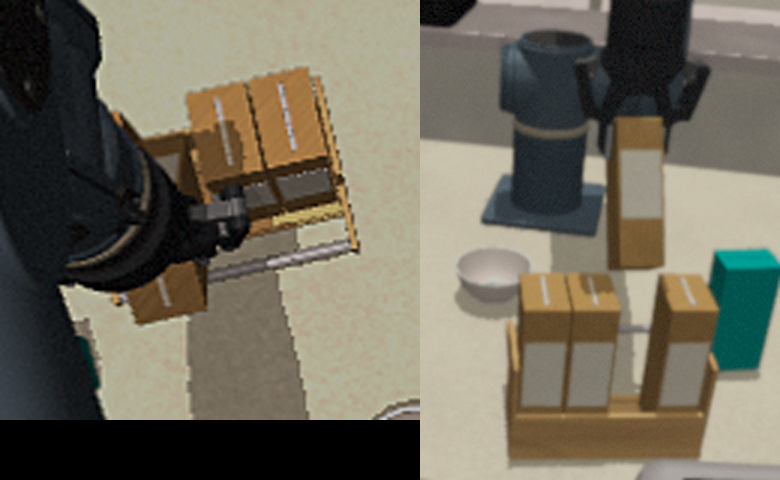

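The carton is lifted clear (weight about 4 N) at crop (637,195) and still tilted about 34°. Its underside is visible, and the three tall cartons stand. Plan: if gravity won't swing it upright, use the fixed bar to push the lower end toward −x. I'll measure tilt numerically from the label's outline and ease the grip to 20 N.

```bash
cat >> h.py <<'E'
def tilt():
    """back label of the held carton in the scene view, cast onto the tool's x-z plane"""
    from scipy.spatial.transform import Rotation as R
    o=get_obs();p=o["tool_pos"];w,x,y,z=o["tool_rot"];M=R.from_quat([x,y,z,w]).as_matrix()
    im=capture("scene");g=cv2.cvtColor(im,cv2.COLOR_RGB2HSV)
    br=((g[...,1]>95)&(g[...,0]>8)&(g[...,0]<25)).astype(np.uint8)
    cs,h=cv2.findContours(br,cv2.RETR_CCOMP,cv2.CHAIN_APPROX_NONE)
    best=[]
    for c_,hh in zip(cs,h[0]):
        if hh[3]>=0 and cv2.contourArea(c_)>150:
            m=cv2.moments(c_);best.append((m["m10"]/m["m00"],m["m01"]/m["m00"],cv2.contourArea(c_),c_))
    pu,pv=proj("scene",p); best=[b for b in best if abs(b[0]-pu)<40 and -10<b[1]-pv<110]
    for b in best:
        q=b[3][:,0,:];v0,v1=np.percentile(q[:,1],[0,100]);pts=[]
        for f in(.15,.85):
            vv=int(round(v0+f*(v1-v0)));r=q[abs(q[:,1]-vv)<=1][:,0];u=(r.min()+r.max())/2
            O,d=ray("scene",u,vv);n=M[:,1];P=O+d*(n@(p-O))/(n@d);L=M.T@(P-p);pts.append([-L[0]*1e3,-L[2]*1e3])
        (x0,z0),(x1,z1)=pts
        print("label px",np.round(b[:3],0),"fwd/up rel TCP mm",np.round(pts,1).tolist(),"tilt deg",round(np.degrees(np.arctan2(x1-x0,z0-z1)),1))
E
python3 -c "
from h import *
tilt()"
python3 -m inch '[[-1,[0,0,0],0],[-1,[0,0,0],0],[-1,[0.02,0,0],0],[-1,[0.04,0,0],0],[-1,[0,0,0],0],[-1,[0,0,0],0],[-1,[0,0,0],0]]' 20 >/dev/null; python3 -c "
from h import *
rep();tilt()"
```

```text
t 10.65 rack xyz mm [-159.9   22.4  296.4] yaw err 0.0011 tilt [0.001 0.   ] F [ 0.4  0.2 -2.9] grip 0.536 23.3 world [0.3883 0.1289 0.2964]
```

```bash
python3 - <<'E'
from h import *
im=capture("scene");g=cv2.cvtColor(im,cv2.COLOR_RGB2HSV)
p=get_obs()["tool_pos"];u,v=proj("scene",p);print(u,v)
u=int(u)
for r in range(int(v)-10,int(v)+90,5): print(r,[tuple(g[r,k].tolist()) for k in range(u-21,u+22,7)])
E
```

```text
325.6539187761273 123.48040249996635
113 [(96, 53, 48), (135, 66, 31), (16, 115, 82), (18, 139, 121), (19, 140, 124), (16, 129, 113), (99, 52, 49)]
118 [(105, 53, 48), (143, 85, 24), (18, 154, 81), (17, 138, 120), (17, 134, 122), (17, 122, 115), (103, 75, 41)]
123 [(15, 21, 72), (5, 38, 40), (17, 146, 84), (17, 137, 123), (18, 135, 119), (18, 125, 114), (21, 31, 106)]
128 [(36, 24, 53), (18, 30, 110), (18, 132, 89), (21, 33, 154), (23, 35, 152), (18, 71, 133), (19, 31, 114)]
133 [(104, 81, 41), (14, 33, 115), (16, 127, 92), (21, 34, 152), (23, 33, 154), (18, 70, 138), (20, 34, 111)]
138 [(104, 64, 44), (22, 37, 159), (18, 142, 90), (23, 37, 151), (24, 32, 152), (20, 72, 134), (19, 31, 114)]
143 [(99, 128, 40), (21, 37, 195), (18, 156, 88), (20, 35, 153), (24, 32, 151), (17, 66, 147), (23, 36, 193)]
148 [(108, 81, 41), (22, 39, 196), (19, 143, 89), (20, 35, 152), (24, 35, 155), (20, 60, 153), (24, 37, 198)]
153 [(102, 106, 36), (101, 54, 89), (16, 138, 89), (21, 32, 157), (24, 31, 154), (21, 59, 152), (24, 32, 198)]
158 [(100, 53, 43), (101, 60, 68), (18, 135, 85), (17, 130, 120), (18
[... 460 characters left out ...]
, (19, 92, 130), (21, 38, 179)]
183 [(21, 43, 135), (22, 41, 138), (20, 46, 140), (22, 35, 194), (21, 37, 194), (23, 36, 197), (23, 35, 196)]
188 [(23, 42, 135), (20, 39, 139), (22, 43, 136), (23, 40, 161), (23, 36, 196), (21, 36, 198), (21, 37, 199)]
193 [(22, 43, 135), (21, 45, 136), (23, 45, 137), (21, 40, 153), (22, 38, 197), (22, 34, 200), (23, 37, 198)]
198 [(18, 130, 178), (18, 112, 175), (18, 125, 175), (22, 43, 138), (23, 36, 199), (25, 31, 199), (18, 128, 177)]
203 [(18, 131, 177), (19, 45, 185), (18, 132, 176), (24, 45, 135), (21, 36, 200), (23, 36, 200), (18, 140, 133)]
208 [(19, 137, 175), (19, 45, 176), (19, 135, 177), (21, 44, 138), (23, 34, 200), (22, 37, 200), (18, 140, 71)]
```

```bash
cat >> h.py <<'E'
def tilt():
    """tilt of the held carton: label's top and bottom rows in the scene view cast onto the tool's x-z plane"""
    from scipy.spatial.transform import Rotation as R
    o=get_obs();p=o["tool_pos"];w,x,y,z=o["tool_rot"];M=R.from_quat([x,y,z,w]).as_matrix()
    g=cv2.cvtColor(capture("scene"),cv2.COLOR_RGB2HSV)[...,1].astype(float)
    pu,pv=proj("scene",p);res=[]
    for u in range(int(pu)-4,int(pu)+3):
        s=g[:,u];r=int(pv)-5
        while s[r]<95:r+=1
        while s[r]>=85:r+=1
        a=r-(85-s[r])/(s[r-1]-s[r])
        while s[r]<85:r+=1
        b=r-(s[r]-85)/(s[r]-s[r-1])
        while s[r]>=85:r+=1
        res.append((u,a,b,r))
    u,a,b,e=np.median(res,0);pts=[]
    for v in(a,b,e-.5):
        O,d=ray("scene",u,v);n=M[:,1];P=O+d*(n@(p-O))/(n@d);L=M.T@(P-p);pts.append([-L[0]*1e3,-L[2]*1e3])
    (x0,z0),(x1,z1)=pts[:2]
    print("px",np.round([u,a,b,e],1))
    # unknown depth: with label length Lb and back-face offset h from pad axis, solve tilt so that both rays hit the back face
    from scipy.optimize import least_squares
    O,_=ray("scene",u,a);C=M.T@(O-p);C2=np.array([-C[0],-C[2]])*1e3
    def f(q,Lb=None):
        t,s1,s2=q;ct,st=np.cos(t),np.sin(t);out=[]
        for sv,P in((s1,pts[0]),(s2,pts[1])):   # sv = distance below pads along carton, back face 35 behind axis
            X=np.array([35*ct+sv*st,35*st-sv*ct-5*0+5]);D=np.array(P)-C2
            out.append(((X-C2)[0]*D[1]-(X-C2)[1]*D[0])/np.hypot(*D))
        return out+[(s2-s1)-LABEL]
    q=least_squares(f,[.3,10,90]).x
    t=q[0]; corner=[-35*np.cos(t)+128*np.sin(t),-35*np.sin(t)-128*np.cos(t)+5]
    print("tilt deg",round(np.degrees(t),1),"label below pads mm",np.round(q[1:],1))
LABEL=80
E
python3 - <<'E'
from h import *
# label extents from the first scene picture: tall carton -y, back face local x=35, y=-72
c,s=np.cos(.233),np.sin(.233);n=np.array([c,s,0]);p0=np.array([.5497,.1443,0])+.035*n
for name,u,rows in(("tall",286,range(195,275)),("short",335,range(205,275))):
    g=cv2.cvtColor(cv2.imread("pics/scene0.png"),cv2.COLOR_BGR2HSV)[...,1].astype(int)
    prev=None
    for r in rows:
        k=np.median(g[r,u-3:u+4])>85
        if prev is not None and k!=prev:
            O,d=ray("scene",u,r-.5);P=O+d*(n@(p0-O))/(n@d);print(name,r,k,round(P[2]*1e3,1))
        prev=k
tilt()
E
```

```text
tall 197 True 223.0
tall 231 False 145.3
tall 263 True 64.1
short 207 True 202.0
short 216 False 181.5
short 217 True 179.2
short 239 False 126.4
short 266 True 56.3
px [324.  124.3 156.8 180. ]
tilt deg -5.4 label below pads mm [-9.6 70.4]
```

```bash
cat >> h.py <<'E'
def tilt(show=True):
    from scipy.spatial.transform import Rotation as R
    from scipy.optimize import least_squares
    o=get_obs();p=o["tool_pos"];w,x,y,z=o["tool_rot"];M=R.from_quat([x,y,z,w]).as_matrix()
    g=cv2.cvtColor(capture("scene"),cv2.COLOR_RGB2HSV)[...,1].astype(float)
    pu,pv=proj("scene",p);res=[]
    for u in range(int(pu)-4,int(pu)+3):
        s=g[:,u];r=int(pv)-5
        while s[r]<95:r+=1
        t0=r
        while s[t0]>=85:t0-=1
        while s[r]>=85:r+=1
        a=r-(85-s[r])/(s[r-1]-s[r])
        while s[r]<85:r+=1
        b=r-(s[r]-85)/(s[r]-s[r-1])
        while s[r]>=85:r+=1
        res.append((t0,a,b,r-(85-s[r])/(s[r-1]-s[r])))
    tp,a,b,e=np.median(res,0)
    def pix(t,sv,dep):  # sv below pad axis, dep behind mid-plane
        X=dep*np.cos(t)+sv*np.sin(t);Z=dep*np.sin(t)-sv*np.cos(t)+5
        return proj("scene",p+M@np.array([-X,0,-Z])*1e-3)[1]
    f=lambda q:[pix(q[0],q[1]-118,35)-a,max(pix(q[0],q[1],35),pix(q[0],q[1],-35))-e]
    for t0 in(.0,.5):
        q=least_squares(f,[t0,125]);t,sg=q.x
        lb=least_squares(lambda k:pix(t,k[0],35)-b,[90]).x[0]
        print("rows",np.round([tp,a,b,e],1),"tilt deg",round(np.degrees(t),1),"pads above bottom",round(sg,1),"label len",round(lb-(sg-118),1),"cost",round(q.cost,3))
E
python3 -c "
from h import *
tilt()"
```

```text
rows [108.  124.3 156.8 179.8] tilt deg 28.4 pads above bottom 129.4 label len 69.1 cost 0.0
rows [108.  124.3 156.8 179.8] tilt deg 28.4 pads above bottom 129.4 label len 69.1 cost 0.0
```

Tilt is about 28° with the pads 129 mm above the bottom, as expected. Now put the lower end in front of the bar and push against it to stand the carton up in the grip.

```bash
python3 -m inch '[[-1,[0.014,0,0.015],0],[-1,[0.014,0,0.025],0],[-1,[0,0,0.03],0],[-1,[0,0,0.03],0],[-1,[0,0,0.025],0],[-1,[0,0,0.017],0],[-1,[0,0,0],0],[-1,[0,0,0],0]]' >/dev/null; python3 -c "
from h import *
rep()"; python3 -m inch '[[-1,[-0.005,0,0],0],[-1,[-0.005,0,0],0],[-1,[-0.005,0,0],0],[-1,[-0.006,0,-0.005],0],[-1,[-0.006,0,-0.005],0],[-1,[-0.006,0,-0.004],0],[-1,[0,0,0],0]]' >/dev/null; python3 -c "
from h import *
rep()"
```

```text
t 11.85 rack xyz mm [-187.8   22.3  155.4] yaw err 0.0012 tilt [0.002 0.   ] F [ 0.7 -0.1 -4. ] grip 0.536 23.2 world [0.3611 0.1224 0.1554]
t 12.72 rack xyz mm [-154.3   22.4  169. ] yaw err 0.0012 tilt [0.002 0.   ] F [-0.6 -0.2 -4.2] grip 0.535 23.0 world [0.3937 0.1302 0.169 ]
```

```bash
python3 -m inch '[[-1,[-0.006,0,-0.003],0],[-1,[-0.006,0,-0.003],0],[-1,[-0.006,0,-0.003],0],[-1,[-0.006,0,-0.002],0],[-1,[-0.005,0,-0.001],0],[-1,[0,0,0],0]]' >/dev/null; python3 -c "
from h import *
rep()"; python3 -m inch '[[-1,[0.01,0,0],0],[-1,[0.02,0,-0.02],0],[-1,[0,0,-0.04],0],[-1,[0,0,-0.04],0],[-1,[0,0,-0.02],0],[-1,[0,0,0],0],[-1,[0,0,0],0]]' >/dev/null; python3 -c "
from h import *
rep();tilt()"
```

```text
t 13.47 rack xyz mm [-125.7   22.5  180.5] yaw err 0.0012 tilt [0.001 0.   ] F [-0.8 -0.1 -3.9] grip 0.533 22.5 world [0.4215 0.1368 0.1805]
t 14.35 rack xyz mm [-156.9   22.4  299.4] yaw err 0.0011 tilt [-0.001 -0.   ] F [-0.2  0.4 -4.9] grip 0.534 22.5 world [0.3912 0.1296 0.2994]
rows [109.  130.3 160.3 178.6] tilt deg -0.9 pads above bottom 127.0 label len 71.5 cost 0.0
rows [109.  130.3 160.3 178.6] tilt deg -0.9 pads above bottom 127.0 label len 71.5 cost 0.0
```

Upright (−0.9°). Turn to the scale's yaw (+0.626 twist), then travel.

```bash
python3 -m inch '[[-1,[0,0,0],0.1],[-1,[0,0,0],0.16],[-1,[0,0,0],0.16],[-1,[0,0,0],0.126],[-1,[0,0,0],0.08],[-1,[0,0,0],0]]' >/dev/null;python3 -m inch '[[-1,[-0.012,-0.01,0],0],[-1,[-0.024,-0.021,0],0],[-1,[-0.036,-0.031,0],0],[-1,[-0.04,-0.034,0],0],[-1,[-0.042,-0.035,0],0],[-1,[-0.042,-0.035,0],0],[-1,[-0.04,-0.034,0],0],[-1,[-0.032,-0.028,0],0],[-1,[-0.02,-0.017,0],0],[-1,[-0.01,-0.008,0],0]]' >/dev/null;python3 -m inch '[[-1,[0,0,0],0],[-1,[0,0,0],0],[-1,[0,0,0],0]]' >/dev/null; python3 -c "
from h import *
rep();tilt()
from scipy.spatial.transform import Rotation as R
o=get_obs();w,x,y,z=o['tool_rot'];M=R.from_quat([x,y,z,w]).as_matrix();print(M.T@(np.array([.5696,-.218,.159])-o['tool_pos']))"
```

```text
t 16.77 rack xyz mm [ -62.8 -356.   300.9] yaw err -0.6233 tilt [ 0.001 -0.   ] F [-0.2  0.5 -3.9] grip 0.539 22.4 world [ 0.5701 -0.2168  0.3009]Traceback (most recent call last):
  File "<string>", line 3, in <module>
    rep();tilt()
          ~~~~^^
  File "h.py", line 83, in tilt
    while s[r]<85:r+=1
          ~^^^
IndexError: index 384 is out of bounds for axis 0 with size 384
```

```bash
python3 -m inch '[[-1,[0,-0.001,0.015],0],[-1,[0,0,0.025],0],[-1,[0,0,0.03],0],[-1,[0,0,0.025],0],[-1,[0,0,0.015],0],[-1,[0,0,0.008],0],[-1,[0,0,0.004],0],[-1,[0,0,0],0],[-1,[0,0,0],0]]' >/dev/null; python3 - <<'E'
from h import *
rep()
g=cv2.cvtColor(capture("scene"),cv2.COLOR_RGB2HSV);u,v=proj("scene",get_obs()["tool_pos"]);print(u,v)
for r in range(int(v)-20,int(v)+80,4): print(r,*[tuple(g[r,k].tolist()) for k in range(int(u)-15,int(u)+16,6)])
E
```

```text
t 17.95 rack xyz mm [ -63.  -358.3  179.4] yaw err -0.6249 tilt [ 0.002 -0.001] F [ 0.  -0.3 -3.2] grip 0.535 22.3 world [ 0.5705 -0.2192  0.1794]
149.7765226395228 189.1506294425041
169 (141, 71, 25) (120, 21, 36) (22, 42, 115) (20, 41, 75) (124, 64, 28) (90, 18, 29)
173 (24, 39, 66) (105, 21, 24) (21, 43, 184) (114, 44, 29) (13, 103, 67) (120, 31, 33)
177 (23, 35, 197) (16, 138, 105) (18, 144, 129) (40, 36, 42) (5, 33, 47) (70, 28, 27)
181 (17, 128, 128) (18, 127, 131) (18, 102, 135) (17, 119, 86) (99, 85, 30) (14, 72, 39)
185 (17, 140, 106) (18, 140, 120) (18, 134, 137) (17, 100, 92) (72, 67, 19) (17, 148, 79)
189 (16, 131, 109) (17, 132, 110) (18, 141, 107) (17, 120, 89) (107, 64, 28) (17, 155, 69)
193 (16, 112, 109) (17, 138, 107) (17, 133, 109) (17, 132, 91) (30, 21, 36) (16, 122, 67)
197 (21, 42, 140) (17, 104, 110) (16, 141, 105) (18, 133, 92) (173, 13, 76) (17, 138, 87)
201 (21, 44, 149) (23, 31, 133) (18, 89, 117) (19, 147, 92) (17, 140, 93) (18, 155, 89)
205 (21, 47, 164) (22, 34, 135) (19, 59, 125) (18, 152, 94) (16, 133, 96) (18, 150, 90)
209 (21, 44, 174) (22, 34, 134) 
[... 585 characters left out ...]
91)
237 (16, 16, 180) (17, 141, 101) (16, 131, 99) (17, 143, 89) (18, 137, 91) (18, 132, 93)
241 (13, 18, 125) (14, 66, 109) (18, 137, 97) (17, 132, 87) (16, 133, 94) (12, 21, 124)
245 (8, 12, 172) (13, 15, 121) (13, 43, 113) (16, 125, 90) (13, 15, 123) (10, 19, 123)
249 (13, 13, 182) (12, 11, 120) (13, 15, 123) (13, 19, 124) (13, 15, 122) (4, 15, 121)
253 (15, 15, 139) (13, 15, 123) (10, 19, 120) (10, 13, 121) (12, 10, 122) (8, 16, 124)
257 (15, 16, 125) (13, 14, 125) (15, 16, 124) (9, 15, 121) (15, 13, 119) (17, 15, 122)
261 (20, 14, 108) (13, 19, 123) (9, 15, 123) (5, 12, 123) (9, 21, 124) (11, 17, 122)
265 (24, 25, 156) (12, 12, 107) (13, 15, 122) (7, 19, 123) (21, 15, 122) (11, 16, 128)
```

```bash
python3 -m inch '[[-1,[0,0,0.005],0],[-1,[0,0,0.005],0],[-1,[0,0,0.003],0],[-1,[0,0,0],0]]' >/dev/null; python3 -c "
from h import *
rep()
s=capture('scene')[130:290,80:230,::-1];t=capture('top')[85:205,270:400,::-1]
b=cv2.resize(s,(400,427),interpolation=cv2.INTER_CUBIC);a=cv2.resize(t,(400,427),interpolation=cv2.INTER_CUBIC)
cv2.imwrite('pics/c7.png',np.hstack([a,b]))"
```

```text
t 18.5 rack xyz mm [ -63.5 -357.8  165. ] yaw err -0.6248 tilt [-0.  0.] F [ 0.3  0.4 -4.2] grip 0.536 22.5 world [ 0.5698 -0.2188  0.165 ]
```

View pics/c7.png

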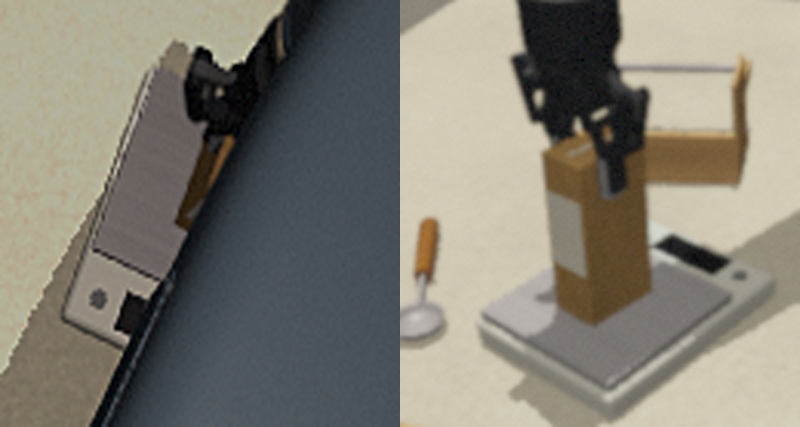

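The carton hangs nearly upright, just above the middle of the plate, with its foot at crop (605,310). Lower it in small steps until contact.

```bash
for i in 1 2 3; do python3 -m inch '[[-1,[0,0,0.001],0],[-1,[0,0,0.001],0],[-1,[0,0,0],0]]' >/dev/null; python3 -c "
from h import *
rep()"; done
```

```text
t 18.98 rack xyz mm [ -63.1 -358.1  164.5] yaw err -0.6248 tilt [ 0.001 -0.001] F [-1.3 -0.4  1.6] grip 0.539 23.0 world [ 0.5703 -0.219   0.1645]
t 19.35 rack xyz mm [ -62.1 -358.9  164. ] yaw err -0.6248 tilt [ 0.005 -0.002] F [-0.   0.1  6.5] grip 0.535 23.7 world [ 0.5715 -0.2195  0.164 ]
t 19.73 rack xyz mm [ -61.1 -359.7  163.6] yaw err -0.6247 tilt [ 0.008 -0.004] F [ 1.1 -0.5  8.3] grip 0.535 24.1 world [ 0.5726 -0.22    0.1636]
```

Contact is made. Relieve the pressing force, then check.

```bash
python3 -m inch '[[-1,[0,0,-0.002],0],[-1,[0,0,-0.001],0],[-1,[0,0,0],0]]' >/dev/null; python3 - <<'E'
from h import *
rep()
g=cv2.cvtColor(capture("scene"),cv2.COLOR_RGB2HSV);m=((g[...,1]>85)&(g[...,0]>8)&(g[...,0]<26))
# nearest vertical edge (back / -y.. faces): lightness step per row; silhouette right edge and left edge of brown below label
for r in range(196,246,6):
    q=np.where(m[r,120:185])[0]+120
    row=g[r,:,2].astype(int)
    print(r,q.min(),q.max())
E
```

```text
t 20.1 rack xyz mm [ -61.9 -359.1  163.9] yaw err -0.6248 tilt [ 0.005 -0.002] F [ 3.2 -1.5  5.8] grip 0.538 23.6 world [ 0.5717 -0.2197  0.1639]
196 134 184
202 137 170
208 147 171
214 148 171
220 149 171
226 149 172
232 138 172
238 139 173
244 140 164
```

```bash
python3 -m inch '[[-1,[0,0,-0.002],0],[-1,[0,0,0],0]]' >/dev/null; python3 - <<'E'
from h import *
rep()
c,s=np.cos(-.393),np.sin(-.393);o=get_obs()["tool_pos"]
for x,y in((-35,23),(35,-23),(35,23),(-35,-23)):
    P=lambda z:[o[0]+1e-3*(c*x-s*y),o[1]+1e-3*(s*x+c*y),z]
    print(x,y,[np.round(proj("scene",P(z)),1).tolist() for z in(.036,.08,.12,.186)])
g=cv2.cvtColor(capture("scene"),cv2.COLOR_RGB2HSV);m=((g[...,1]>85)&(g[...,0]>8)&(g[...,0]<26))
for r in range(198,250,3):
    q=np.where(m[r,120:180])[0]+120; print(r,q.min(),q.max(),end=" | ")
v=g[...,2].astype(int);print()
print([(r,int(np.argmin(np.diff(v[r,140:165]))+140)) for r in (182,188,194,230,233,236)])
E
```

```text
t 20.4 rack xyz mm [ -63.6 -357.8  164. ] yaw err -0.6248 tilt [-0.001  0.   ] F [ 2.1 -0.9  1.8] grip 0.535 23.3 world [ 0.5697 -0.2188  0.164 ]
-35 23 [[175.0, 239.1], [173.4, 223.6], [171.8, 208.9], [169.2, 183.1]]
35 -23 [[139.0, 246.4], [136.4, 230.8], [133.9, 215.8], [129.7, 189.6]]
35 23 [[152.6, 254.1], [150.3, 238.2], [148.1, 223.0], [144.3, 196.3]]
-35 -23 [[161.4, 232.1], [159.5, 216.9], [157.7, 202.4], [154.7, 177.1]]
198 135 172 | 201 137 171 | 204 143 171 | 207 148 171 | 210 148 171 | 213 148 171 | 216 149 171 | 219 149 171 | 222 149 172 | 225 150 172 | 228 150 172 | 231 139 173 | 234 139 173 | 237 139 173 | 240 139 171 | 243 140 166 | 246 143 161 | 249 148 156 | 
[(182, 151), (188, 153), (194, 157), (230, 149), (233, 150), (236, 151)]
```

The back bottom edge reads about 2.7 px (6 mm) high, so the carton leans about 5° forward on its front edge. I'll lift slightly, shift back 11 mm, touch down and swing the top forward about that edge.

```bash
python3 -m inch '[[-1,[0,0,-0.004],0],[-1,[0.005,0,-0.003],0],[-1,[0.006,0,0],0],[-1,[0,0,0.003],0],[-1,[0,0,0.003],0],[-1,[0,0,0.002],0],[-1,[0,0,0],0]]' >/dev/null; python3 -c "
from h import *
rep()";python3 -m inch '[[-1,[-0.002,0,0.0015],0],[-1,[-0.003,0,0.001],0],[-1,[-0.003,0,0.0005],0],[-1,[-0.003,0,0],0],[-1,[0,0,0],0]]' >/dev/null
cat >> h.py <<'E'
def foot():
    rep();c,s=np.cos(-.393),np.sin(-.393);o=get_obs()["tool_pos"]
    for x,y in((35,-23),(35,23),(-35,23)):
        print(x,y,np.round(proj("scene",[o[0]+1e-3*(c*x-s*y),o[1]+1e-3*(s*x+c*y),.036]),1),end=" ")
    g=cv2.cvtColor(capture("scene"),cv2.COLOR_RGB2HSV);m=((g[...,1]>60)&(g[...,0]>8)&(g[...,0]<26))
    print("\nlowest brown row by column",{u:int(np.where(m[:256,u])[0].max()) for u in range(137,179,3)})
    print("right edge",{r:int(np.where(m[r,120:180])[0].max()+120) for r in (200,210,220,230)})
E
python3 -c "
from h import *
foot()"
```

```text
t 21.32 rack xyz mm [ -72.2 -351.5  163.9] yaw err -0.6248 tilt [ 0.001 -0.   ] F [-0.5  0.9 -0.9] grip 0.533 22.9 world [ 0.5599 -0.2147  0.1639]
t 21.95 rack xyz mm [ -63.1 -358.1  162.8] yaw err -0.6247 tilt [ 0.002 -0.001] F [-2.9  1.8  8.9] grip 0.536 24.3 world [ 0.5702 -0.219   0.1628]
35 -23 [138.8 246.5] 35 23 [152.5 254.2] -35 23 [174.9 239.2] 
lowest brown row by column {137: 203, 140: 204, 143: 243, 146: 245, 149: 247, 152: 248, 155: 250, 158: 249, 161: 247, 164: 245, 167: 243, 170: 240, 173: 238, 176: 236}
right edge {200: 172, 210: 174, 220: 175, 230: 176}
```

The foot outline now matches a flat base, with all three corners shifted alike. The carton sits about 7 mm to −x of the pads' axis, so lift a touch, shift +x 8 mm and set down again.

```bash
python3 -m inch '[[-1,[0,0,-0.004],0],[-1,[0,0,-0.003],0],[-1,[-0.004,0,0],0],[-1,[-0.004,0,0],0],[-1,[0,0,0.001],0],[-1,[0,0,0.001],0],[-1,[0,0,0],0]]' >/dev/null; cat >> h.py <<'E'
def corners():
    foot()
    c,s=np.cos(-.393),np.sin(-.393)
    g=cv2.cvtColor(capture("scene"),cv2.COLOR_RGB2HSV);m=((g[...,1]>75)&(g[...,0]>8)&(g[...,0]<26))
    low=lambda u:np.where(m[:258,u])[0].max()+.5
    pts=np.array([(u,low(u)) for u in range(130,180) if m[:258,u].any()]);pts=pts[pts[:,1]>225]
    ap=pts[pts[:,1].argmax(),0]
    L=pts[(pts[:,0]<ap-2)&(pts[:,0]>pts[0,0]+1)];Rr=pts[(pts[:,0]>ap+2)&(pts[:,0]<pts[-1,0]-2)]
    a=np.polyfit(*L.T,1);b=np.polyfit(*Rr.T,1);u=(b[1]-a[1])/(a[0]-b[0]);P=[(pts[0,0]-.5,np.polyval(a,pts[0,0]-.5)),(u,np.polyval(a,u)),(pts[-1,0]+.5,np.polyval(b,pts[-1,0]+.5))]
    W=[onz("scene",*p,.036)[:2] for p in P];cen=(W[0]+W[2])/2;d=cen-np.array([.5696,-.218])
    print("corners",np.round(P,1).tolist(),"sides",np.round([np.linalg.norm(W[1]-W[0]),np.linalg.norm(W[2]-W[1])],4),"centre",np.round(cen,4),"off in scale x,y mm",np.round([1e3*(c*d[0]+s*d[1]),1e3*(-s*d[0]+c*d[1])],1))
E
python3 -c "
from h import *
corners()"
```

```text
t 22.88 rack xyz mm [ -57.1 -362.4  165. ] yaw err -0.6248 tilt [-0.  0.] F [ 0.8  0.  -4.3] grip 0.539 22.8 world [ 0.5772 -0.2218  0.165 ]
35 -23 [136.3 248.2] 35 23 [150.  255.9] -35 23 [172.6 240.7] 
lowest brown row by column {137: 205, 140: 243, 143: 245, 146: 247, 149: 249, 152: 250, 155: 250, 158: 248, 161: 246, 164: 244, 167: 242, 170: 240, 173: 237, 176: 198}
right edge {200: 170, 210: 171, 220: 172, 230: 174}
corners [[137.5, 241.4], [152.9, 251.7], [174.5, 236.4]] sides [0.0575 0.0705] centre [ 0.5568 -0.2274] off in scale x,y mm [ -8.2 -13.6]
```

```bash
python3 -m inch '[[-1,[0,0,0.001],0],[-1,[0,0,0.001],0],[-1,[0,0,0.001],0],[-1,[0,0,0],0],[-1,[0,0,0],0]]' >/dev/null; python3 -c "
from h import *
corners()"
```

```text
t 23.6 rack xyz mm [ -56.9 -362.6  162.9] yaw err -0.6248 tilt [ 0. -0.] F [-0.9  1.5  0. ] grip 0.532 23.1 world [ 0.5774 -0.2219  0.1629]
35 -23 [136.2 248.2] 35 23 [149.9 256. ] -35 23 [172.5 240.8] 
lowest brown row by column {137: 206, 140: 244, 143: 246, 146: 248, 149: 250, 152: 251, 155: 251, 158: 249, 161: 247, 164: 245, 167: 242, 170: 240, 173: 238, 176: 198}
right edge {200: 170, 210: 171, 220: 172, 230: 174}
corners [[138.5, 243.8], [153.7, 252.2], [174.5, 237.4]] sides [0.0512 0.068 ] centre [ 0.5624 -0.2234] off in scale x,y mm [-4.6 -7.8]
```

The weight is supported (F ≈ 0). Release, rise clear and measure from both views.

```bash
python3 -m inch '[[0.2,[0,0,0],0],[0.5,[0,0,0],0],[1,[0,0,0],0],[1,[0,0,0],0],[1,[0,0,-0.02],0],[1,[0,0,-0.04],0],[1,[0,0,-0.04],0],[1,[0,0,-0.03],0],[1,[0,0,0],0]]' >/dev/null;python3 -m inch '[[1,[0.04,0,0],0],[1,[0.05,0,0],0],[1,[0.05,0,0],0],[1,[0.05,0,0],0],[1,[0.05,0,0],0],[1,[0,0,0],0]]' >/dev/null; python3 - <<'E'
from h import *
corners()
im=capture("top");g=cv2.cvtColor(im,cv2.COLOR_RGB2HSV)
m=((g[...,1]>75)&(g[...,0]>8)&(g[...,0]<26)).astype(np.uint8);m[:,:285]=0;m[:,385:]=0;m[:90]=0;m[200:]=0
n,l,st,ce=cv2.connectedComponentsWithStats(m);print(st[1:][st[1:,4]>30])
k=1+st[1:,4].argmax();cs,_=cv2.findContours((l==k).astype(np.uint8),0,1);print(cv2.approxPolyDP(cs[0],2,True)[:,0].tolist())
c,s=np.cos(-.393),np.sin(-.393)
for nm,x0,y0 in(("meas",.5657,-.2197),("avg",.5696,-.218)):
  for dx in(0,-10):
    for z in(.036,.186):print(nm,dx,z,[np.round(proj("top",[x0+1e-3*(c*(x+dx)-s*y),y0+1e-3*(s*(x+dx)+c*y),z]),1).tolist() for x,y in((35,23),(35,-23),(-35,-23),(-35,23))])
E
```

```text
t 25.57 rack xyz mm [-253.9 -220.1  291.2] yaw err -0.6249 tilt [-0.001  0.001] F [ 0.8  0.  -1. ] grip 1.0 0.0 world [ 0.3528 -0.1288  0.2912]
35 -23 [206.7 203.4] 35 23 [219.8 209. ] -35 23 [236.1 198.1] 
lowest brown row by column {137: 204, 140: 240, 143: 246, 146: 248, 149: 249, 152: 251, 155: 251, 158: 249, 161: 247, 164: 245, 167: 243, 170: 241, 173: 239, 176: 198}
right edge {200: 171, 210: 172, 220: 172, 230: 174}
corners [[138.5, 243.5], [153.3, 252.6], [174.5, 238.0]] sides [0.0528 0.0677] centre [ 0.5631 -0.2232] off in scale x,y mm [-4.  -7.3]
[[326 108  42  48 922]]
[[349, 108], [335, 126], [326, 148], [340, 155], [350, 148], [342, 152], [330, 145], [336, 139], [353, 146], [367, 117]]
meas 0 0.036 [[335.5, 125.4], [351.7, 132.2], [342.0, 156.4], [325.6, 149.5]]
meas 0 0.186 [[349.6, 107.5], [368.7, 115.6], [357.5, 143.8], [338.2, 135.6]]
meas -10 0.036 [[334.1, 128.8], [350.4, 135.7], [340.6, 159.9], [324.1, 152.9]]
meas -10 0.186 [[348.0, 111.5], [367.1, 119.6], [355.9, 147.9], [336.5, 139.7]]
avg 0 0.036 [[334.8, 123.9], [351.1, 130.8], [341.3, 154.9], [324.9, 148.0]]
avg 0 0.186 [[348.8, 105.8], [367.9, 113.9], [356.7, 142.0], [337.4, 133.9]]
avg -10 0.036 [[333.4, 127.3], [349.7, 134.2], [339.9, 158.4], [323.5, 151.4]]
avg -10 0.186 [[347.2, 109.8], [366.3, 117.9], [355.1, 146.1], [335.7, 137.9]]
```

In the top view the carton's corners match an upright carton at the plate centre within about 2 px. Do a numeric check that the tall cartons haven't moved, then hand in.

```bash
python3 - <<'E'
from h import *
a=cv2.imread("pics/scene0.png")[:,:,::-1].astype(int);b=capture("scene").astype(int)
for n,(u0,u1) in dict(t1=(275,298),t2=(301,322),t3=(346,371)).items():
    d=abs(a-b).sum(2)[196:262,u0:u1];print(n,round(d.mean(),1),round((d>90).mean(),3))
print(get_obs()["wrist_force"].round(1)); print(hand_in())
E
```

```text
t1 16.3 0.001
t2 21.5 0.029
t3 20.5 0.029
[ 0.6 -0.1 -0.5]
the job is handed in; nothing more can be done
None
```

The short carton was tipped onto the bar, lifted out and stood upright within about 5 mm of the middle of the scale plate, then released. The three tall cartons are still standing in the rack, and the job was handed in at about 26 s with the arm clear; the hand-in gave no verdict.

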